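# Push the next tube rack home in the sampler's bay

### The job

Load the next rack of tubes into the sampler: push the tube rack that stands by itself on the worktop, keeping it upright and flat on the worktop, between the two low guides and squarely up to the rack already in the bay, until the spring catches on both sides have snapped out behind it. Only push it with the fingertips: do not take a rack between the fingers or lift it, do not push the other rack out of its place, and leave everything else on the worktop where it is.

Things in the scene. Friction and masses are not known exactly. Their poses are not given: they have to be found in the camera images.
- rack: the tube rack to push: stands by itself on the open worktop, on the robot's side of the sampler's bay. Clear rack of capped tubes, a block of 56 (x) x 200 (y) x 88 (z) mm with flat sides, 0.35 kg. Origin: centre of its underside; y along it, z up. Either end may lead. Slides if pushed within 30 mm of the worktop; tips if pushed high
- rack_in: an identical tube rack already in the bay, its far long side at the sampler's rubber buffers; loose; size, origin and axes as for the other rack
- sampler: the tube sampler: white bench instrument, 262 mm wide, 185 mm high, fixed; its bay, open to the robot, lies between two low aluminium guides. Origin: the point of the worktop under the pushed rack's centre when home; x points into the bay (push direction), y left along the racks, z up. Near side of the home rack: x = -28 mm; rack already there: centre x = +57; housing from x = +88
- guide_left (a point): near end of the left guide's straight part: inner face, on the worktop, at x = -85, y = +103 mm in the sampler's frame. The guides are 22 mm high and 206 mm apart inside (3 mm of play at each end of a rack); nearer the robot they flare to 16 mm wider on each side, ending at x = -124 mm. Guides are slippery; the worktop is the bay's floor
- guide_right (a point): the same point of the right guide, at x = -85, y = -103 mm in the sampler's frame
- catch_left (a joint): spring catch in the left (+y) guide: upright steel tongue 13 mm high. 0 rad = sprung out, tip 14 mm inside the bay; a rack sliding in pushes it aside into the guide (about 0.4 rad, about 1 N); it springs back to 0 behind the rack's near side once that end of the rack is within about 4 mm of home
- catch_right (a joint): the same catch in the right (-y) guide
- catch_left_tip (a point): tip of the left catch, 10 mm above the worktop; with the catch out, at x = -35, y = +92 mm in the sampler's frame
- catch_right_tip (a point): tip of the right catch, 10 mm above the worktop
- vial_clear: bystander, to be left alone: clear glass vial with a black cap, 22 mm across, 52 mm tall. Origin: centre of its underside
- vial_brown: bystander, to be left alone: brown glass vial with a white cap, 22 mm across, 52 mm tall. Origin: centre of its underside
- dish: bystander, to be left alone: closed petri dish, 91 mm across, 16 mm high. Origin: centre of its underside
- beaker: bystander, to be left alone: glass beaker, about 76 mm across, 92 mm tall. Origin: centre of its underside
- timer_bench: bystander, to be left alone: small desk timer with a sloping face, 70 x 78 x 34 mm. Origin: centre of its underside
- indicator: bystander, to be left alone: small white bottle with a red cap, 34 mm across, 80 mm tall. Origin: centre of its underside

How it is judged:
By the outcome, as a careful person would: the job done as asked, in the order asked, and still so for the second after the job is handed in, with the robot touching nothing.
It also fails if it takes over 64 s, if anything falls off the work surface, if the arm or the gripper's body presses on something with over 40 N, if the wrist force passes 120 N, or if a joint passes its speed limit or range.

### The arm

A 6-joint arm with a two-finger parallel gripper is mounted at the origin on a cart in front of the work surface, level with it; the furniture and walls round the work are solid. World frame = base frame: x ahead of the robot, y to its left, z up, the work surface at z = 0. Lengths are in m, angles in rad, forces in N, time in s.
With the tool pointing down it reaches from about 0.275 to 0.975 m from the base axis. Payload 8.4 kg.
Tool frame: the origin (TCP) lies midway between the tips of the shut fingers; the grasp point (between the pads) lies 19 mm behind it (r.grip_point_offset is the distance from the TCP to the grasp point, in m); z points along the fingers, y is the line along which they close (so a half turn about z gives the same grasp; the last joint's range is limited). The gripper opens to 92 mm and grips with 3 to 60 N. Pads are 20 mm wide; open, the fingers measure 128 mm over their backs; the gripper's body (75 mm by 189 mm) begins 69 mm behind the grasp point.
Start: joints at [1.329, 0.353, 1.633, -0, 1.155, -0.002], TCP at [0.148, 0.607, 0.215] pointing down, gripper open.
Joint ranges: [-2.63, 2.63], [-0.92, 2.1], [0.06, 2.66], [-1.3, 4.44], [0, 2.69], [-3.02, 3.02]. Speed limits (rad/s): [2.22, 2.22, 2.79, 3.14, 3.14, 3.14].

### API

Orientations are given as a rotation vector (axis times angle).
In Python, from bench import sensors, read_camera, r gives the robot as it stands.
- The arm moves only by the shell command python3 -m jog 'ROWS'. ROWS is JSON, a list that holds one entry, the list of rows, each a list of 7 numbers: the shift along the tool's x, y, z in mm, then the turn, a rotation vector about the tool's x, y, z in degrees, then the finger opening in mm, from 0 to 91.9. In form: [[[tx, ty, tz, rx, ry, rz, grip], ...]]. A call has 1 to 20 rows; each row shifts and turns the commanded pose from where the row before left it, along the tool's axes as they then stand; what a row does not reach is not made up. A row lasts 1/8 s, in which the tool goes at most 62.5 mm and 10.7 degrees, less where a joint would pass 70% of its speed; a pose out of reach is approached as far as the arm can. A call is refused whole if a number of a shift passes 62.5 or a number of a turn 10.7, either way. A call with a gripper value outside its range is refused whole. The fingers move at their own pace and stop on an object; the grip force is fixed at half the most. Time passes only in rows, so rows that do not move let the fingers close. It gives the time, the measured TCP pose, the force, the opening and the grip force at its end, in the units of the state.
- sensors.state(): the state, without advancing time (a new reading comes with each control period).
- read_camera(name): name is "side" or "top"; returns a dict with "image" (384x512x3 uint8, red, green, blue), "camera_matrix" (3x3 intrinsics, pixels), "world_to_cam" (4x4, takes a point from world to camera coordinates). Camera axes: x right, y down, z forward; pixel columns grow to the right and rows downward; lengths in m; the calibration is good to about 2 mm. A picture is of the moment at which its call begins. There is no depth.
- r.hand_in(): hands the job in; it is judged then, once.
The state is a dict: "time": time; "joint_pos": joint angles; "joint_velocities": joint speeds; "effort": joint torques, N m; "position": TCP position; "tool_rot": TCP orientation; "ft_force": force on the tool from outside, world axes, zero at the start; "moment": the same for the moment, N m; "grip_width": finger opening in m; "gripper_force": force on a finger pad.
Only numpy, scipy, OpenCV 4.12 (cv2) and the standard library are available. Lean on these libraries where they do the work, as an engineer would, in place of code of your own. Each camera call takes 0.05 s, during which the arm holds its last target. There are 200 camera calls.

## Working session

There is one attempt and no reset: what is moved stays moved. The work goes in short steps, Python scripts to look and compute and a shell command to move; the robot and the scene stay as the last step left them, time stands still between calls to the robot, and variables do not carry over. Pictures are saved under pics/ and viewed, at most 10 in all, crops included, and the job is handed in when it is done.

```bash
mkdir -p pics && cat > h.py <<'E'
import numpy as np,cv2
from bench import sensors,read_camera,r
def snap(cam,fn):
    c=read_camera(cam);np.savez('last_'+cam,K=c['camera_matrix'],T=c['world_to_cam'],im=c['image'])
    cv2.imwrite('pics/'+fn,cv2.resize(c['image'][:,:,::-1],(800,600),interpolation=cv2.INTER_CUBIC));return c
def ray(cam,u,v,z):
    d=np.load('last_'+cam+'.npz');K,T=d['K'],d['T'];R,t=T[:3,:3],T[:3,3]
    o=-R.T@t;w=R.T@np.linalg.inv(K)@[u,v,1];return o+w*(z-o[2])/w[2]
E
python3 - <<'E'
from h import *
for c in('top','side'):
    d=snap(c,c+'1.png');T=d['world_to_cam'];print(c,-T[:3,:3].T@T[:3,3],T[:3,:3].round(2).tolist())
s=sensors.state();print(s['position'],s['tool_rot'],s['time'])
E
```

```text
top [ 0.3932257  -0.11003189  1.36738432] [[-0.02, -1.0, -0.01], [-0.99, 0.02, -0.15], [0.15, 0.01, -0.99]]
side [0.14762541 1.18776464 0.79325315] [[-0.95, -0.3, -0.02], [-0.12, 0.46, -0.88], [0.27, -0.83, -0.48]]
[0.14836499 0.6066968  0.21396185] [-3.75828943e-01 -3.11891112e+00  1.88962488e-03] 0.1
```

View pics/top1.png

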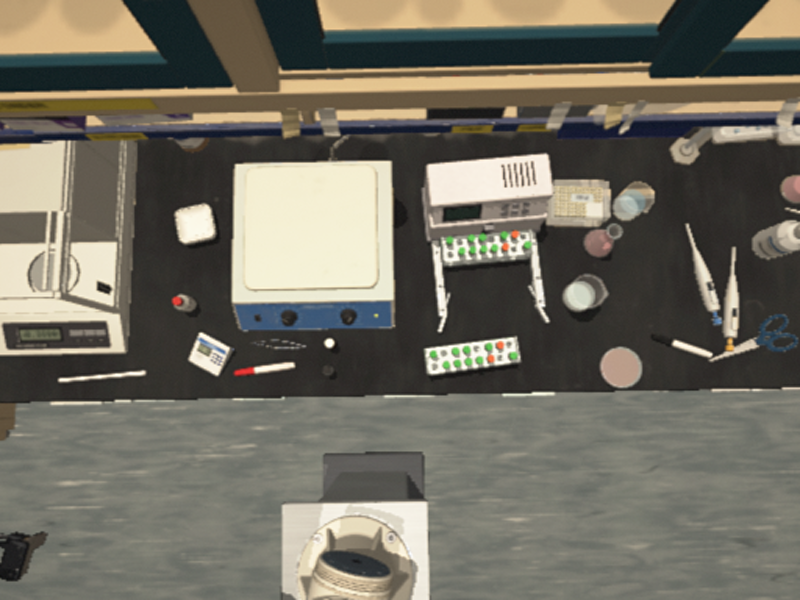

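View pics/side1.png

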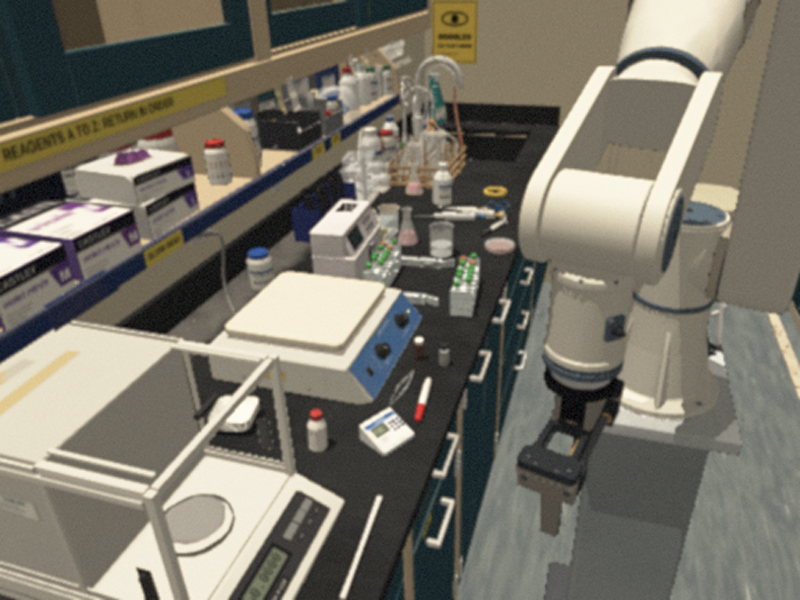

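The top view shows the loose rack's top at about (425–521, 337–376), and the guides run from (440,325) and (547,320) up to the rack in the bay at about (488,248). The vials are at (330,343) and (328,371), and the dish is at (620,367). Next I'll measure these with masks.

```bash
python3 - <<'E'
from h import *
for n in('top',):
    im=np.load('last_top.npz')['im']
    g=im.max(2)
    m=(g>75).astype(np.uint8);m[:200]=0;m[246:]=0;m[:,:265]=0;m[:,340:]=0
    cs=max(cv2.findContours(m,0,2)[0],key=cv2.contourArea);print(cv2.contourArea(cs),cv2.boundingRect(cs))
    b=cv2.boxPoints(cv2.minAreaRect(cs))
    for p in b: print(p,ray('top',*p,.088).round(4))
    for p in [(440,330),(547,320),(440,325),(437,245),(536,236),(330,343),(328,371),(620,367),(600,395),(400,395)]:
        print(p,ray('top',p[0]*.64,p[1]*.64,0.02 if p[0]!=330 else .05).round(4)[:2])
    c=im[125:255,260:365,::-1];cv2.imwrite('pics/crop.png',cv2.resize(c,None,fx=4.6,fy=4.6,interpolation=cv2.INTER_NEAREST))
E
```

```text
1025.5 (271, 215, 63, 25)
[270.15723 222.17905] [ 0.4803 -0.1545  0.088 ]
[331.13977 214.04803] [ 0.5036 -0.3583  0.088 ]
[333.5677  232.25763] [ 0.4431 -0.3635  0.088 ]
[272.58514 240.38864] [ 0.42  -0.161  0.088]
(440, 330) [ 0.5228 -0.198 ]
(547, 320) [ 0.5409 -0.4396]
(440, 325) [ 0.5341 -0.1983]
(437, 245) [ 0.719  -0.1967]
(536, 236) [ 0.7357 -0.425 ]
(330, 343) [0.4957 0.0464]
(328, 371) [0.4356 0.0545]
(620, 367) [ 0.4327 -0.596 ]
(600, 395) [ 0.372  -0.5475]
(400, 395) [ 0.3798 -0.1053]
```

View pics/crop.png

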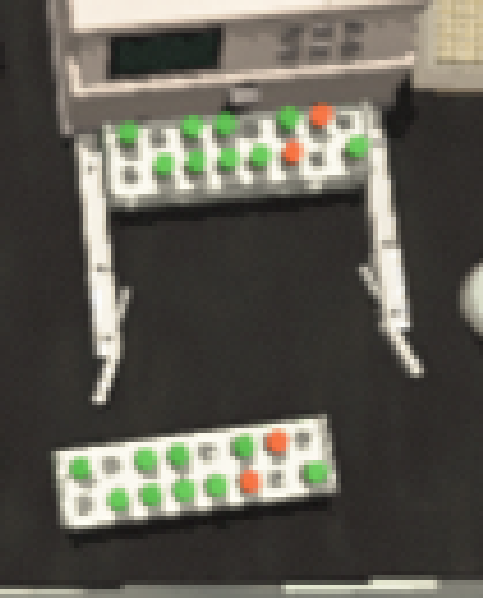

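The crop shows the catch tips at about (125,292) and (362,268), the guide kinks at about (112,352) and (385,325), and the rack in the bay. I'll fit the guides' inner edges with sub-pixel accuracy.

```bash
python3 - <<'E'
from h import *
im=np.load('last_top.npz')['im'];g=im.mean(2)
L=[];R=[]
for v in range(172,187):
    row=g[v]
    def cross(us):
        pv=None
        for u in us:
            if pv is not None and row[u]<110<=row[pv]: return pv+(u-pv)*(row[pv]-110)/(row[pv]-row[u])
            pv=u
    l=cross(range(280,292)) ; 
    rr=cross(range(344,334,-1))
    if l:L.append(ray('top',l,v,.022)[:2])
    if rr:R.append(ray('top',rr,v,.022)[:2])
for A in(L,R):
    A=np.array(A)
    p=np.polyfit(A[:,0],A[:,1],1);print(len(A),A[:,0].min(),A[:,0].max(),'yaw',np.degrees(np.arctan(p[0])),'res',np.std(A[:,1]-np.polyval(p,A[:,0])),'y@.6',np.polyval(p,.6))
P=lambda x,y,z:ray('top',260+x/4.6-.5,125+y/4.6-.5,z)[:2].round(4)
print('tips',P(125,292,.013),P(362,268,.013));print('kinks',P(112,352,.022),P(385,325,.022));print('flare ends',P(100,402,.022),P(416,372,.022))
print('rackin front top',P(112,195,.088),P(366,177,.088))
print('dish',P(480,295,.05))
E
```

```text
15 0.6120310213523396 0.6627323505798555 yaw 5.333619343176853 res 0.0005767431515899071 y@.6 -0.2116832020884614
15 0.6083323520478298 0.6587847887823173 yaw -10.36247753393339 res 0.002567988225678027 y@.6 -0.40115359660034683
tips [ 0.6062 -0.2189] [ 0.6215 -0.4033]
kinks [ 0.5584 -0.2068] [ 0.5753 -0.4168]
flare ends [ 0.5201 -0.1965] [ 0.5387 -0.4385]
rackin front top [ 0.6671 -0.2055] [ 0.677  -0.3934]
dish [ 0.593 -0.483]
```

```bash
cat >> h.py <<'E'
from scipy.spatial.transform import Rotation as Ro
O=np.array([.651,-.3068]);YAW=4.8
def rep(x,y,z):
    s=sensors.state();M=Ro.from_rotvec(s['tool_rot']).as_matrix();d=np.array([x,y,z])-s['position']
    print('t',s['time'],'pos',s['position'].round(4),'tool-shift mm',(M.T@d*1e3).round(1),'tool y yaw',np.degrees(np.arctan2(M[1,1],M[0,1])).round(2),'z',M[:,2].round(3),'F',np.round(s['ft_force'],1))
def samp(x,y):  # sampler mm -> world
    a=np.radians(YAW);return O+np.array([[np.cos(a),-np.sin(a)],[np.sin(a),np.cos(a)]])@[x/1e3,y/1e3]
E
python3 -m jog '[[[-29,-40,0,0,0,0,0],[-29,-40,0,0,0,0,0],[-29,-40,0,0,0,0,0],[-29,-40,0,0,0,0,0],[-29,-40,0,0,0,0,0],[-29,-40,0,0,0,0,0],[-29,-40,0,0,0,0,0],[-29,-40,0,0,0,0,0],[-29,-40,0,0,0,0,0],[-29,-40,0,0,0,0,0],[-29,-40,0,0,0,0,0],[-29,-40,0,0,0,0,0],[-29,-40,0,0,0,0,0],[-29,-40,0,0,0,0,0],[-29,-40,0,0,0,0,0],[-29,-40,0,0,0,0,0],[0,0,0,0,0,-9.7,0],[0,0,0,0,0,-9.7,0]]]'
python3 -c "
from h import *
rep(.4467,-.1249,.015)"
```

```text
time: 2.35
position: [0.4469, -0.1254, 0.2141]
tool_rot: [0.161, -3.136, -0.001]
ft_force: [-0.1, -0.8, 0.1]
grip_width: 0.0006
gripper_force: 0.0
t 2.35 pos [ 0.4469 -0.1254  0.2141] tool-shift mm [ -0.    0.5 199.1] tool y yaw 95.89 z [-0.001  0.    -1.   ] F [-0.1 -0.8  0.1]
```

```bash
python3 -m jog '[[[0,0,40,0,0,0,0],[0,0,45,0,0,0,0],[0,0,45,0,0,0,0],[0,0,40,0,0,0,0],[0,0,20,0,0,0,0],[0,0,9,0,0,0,0],[0,0,0,0,0,0,0]]]'
python3 -c "
from h import *
snap('side','s2.png');im=np.load('last_side.npz')['im']
cv2.imwrite('pics/s2c.png',cv2.resize(im[120:240,170:370,::-1],(800,480),interpolation=cv2.INTER_CUBIC))
rep(.4467,-.1249,.015)"
```

```text
time: 3.22
position: [0.447, -0.1247, 0.0154]
tool_rot: [0.155, -3.137, -0.0]
ft_force: [-0.2, 0.0, 0.3]
grip_width: 0.0001
gripper_force: 0.0
t 3.275 pos [ 0.4474 -0.1248  0.016 ] tool-shift mm [0.7 0.  1. ] tool y yaw 95.66 z [ 0. -0. -1.] F [-0.3 -0.6  1.3]
```

View pics/s2c.png

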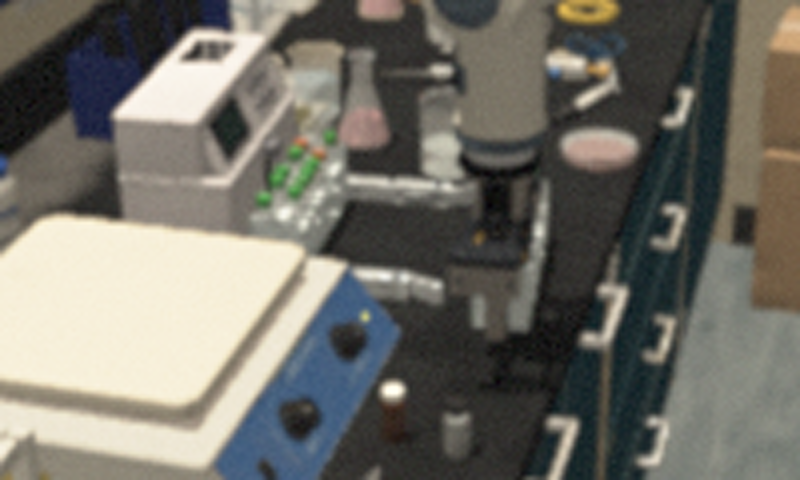

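The shut fingers stand just off the rack's left end (rack end about x 475–540, fingers at about 497), with nothing touching. Next I push it along its length.

```bash
python3 -m jog '[[[0,-5,0,0,0,0,0],[0,-5,0,0,0,0,0],[0,-5,0,0,0,0,0],[0,-5,0,0,0,0,0],[0,-5,0,0,0,0,0],[0,-6,0,0,0,0,0],[0,-6,0,0,0,0,0],[0,-6,0,0,0,0,0],[0,-6,0,0,0,0,0],[0,-6,0,0,0,0,0],[0,-6,0,0,0,0,0],[0,-5,0,0,0,0,0],[0,-4,0,0,0,0,0],[0,-2,0,0,0,0,0]]]'
cat >> h.py <<'E'
def rack(hi=246,lo=200):
    im=np.load('last_top.npz')['im'];h=cv2.cvtColor(im,cv2.COLOR_RGB2HSV)
    m=((h[...,1]>110)&(h[...,2]>90)&((h[...,0]<15)|((h[...,0]>45)&(h[...,0]<80)))).astype(np.uint8)
    n,_,st,c=cv2.connectedComponentsWithStats(m)
    for i in range(1,n):
        if 260<c[i][0]<360 and 140<c[i][1]<246 and st[i][4]>3: print(c[i].round(1),st[i][4],ray('top',*c[i],.088)[:2].round(4))
E
python3 -c "
from h import *
snap('top','t3.png')
im=np.load('last_top.npz')['im'];cv2.imwrite('pics/t3c.png',cv2.resize(im[125:255,260:365,::-1],None,fx=4.6,fy=4.6,interpolation=cv2.INTER_NEAREST))
rack();rep(.4467,-.1249,.015)"
```

```text
time: 5.03
position: [0.454, -0.1961, 0.0157]
tool_rot: [0.154, -3.137, -0.002]
ft_force: [-0.7, 6.4, 5.0]
grip_width: 0.0005
gripper_force: 3.7
[329.  149.4] 23 [ 0.7252 -0.3613]
[308.4 151.1] 17 [ 0.7205 -0.291 ]
[322.3 150.1] 16 [ 0.7233 -0.3386]
[287.2 153.3] 14 [ 0.7143 -0.2183]
[301.3 151.9] 15 [ 0.7181 -0.2665]
[322.8 157.7] 18 [ 0.6964 -0.3392]
[337.  156.5] 14 [ 0.6997 -0.3875]
[308.9 159.2] 12 [ 0.6923 -0.2916]
[316.  158.5] 12 [ 0.6942 -0.3158]
[294.9 160.4] 11 [ 0.6891 -0.2438]
[302.  159.5] 12 [ 0.6916 -0.268 ]
[335.2 219.2] 19 [ 0.4864 -0.3708]
[328.  220.2] 12 [ 0.4834 -0.3469]
[343.5 226. ] 12 [ 0.4632 -0.3974]
[322.  228.8] 12 [ 0.4551 -0.3257]
[329.2 227.8] 19 [ 0.4579 -0.3496]
t 5.075 pos [ 0.454  -0.1963  0.0157] tool-shift mm [ 0.3 71.7  0.8] tool y yaw 95.64 z [-0.001  0.001 -1.   ] F [-0.8  4.7  5.1]
```

View pics/t3c.png

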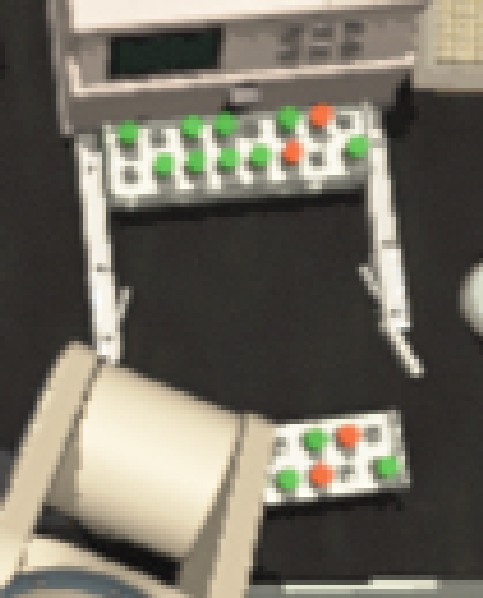

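The caps are in the same pattern on both racks, so matched caps give the offset directly. The rack is about 10 mm too far left and yawed about 2° relative to the bay. I'll push 9.5 mm more, then back off, rise and go round behind it.

```bash
python3 -m jog '[[[0,-3,0,0,0,0,0],[0,-3,0,0,0,0,0],[0,-2.5,0,0,0,0,0],[0,-1,0,0,0,0,0],[0,4,0,0,0,0,0],[0,15,0,0,0,0,0],[0,20,0,0,0,0,0],[0,0,-40,0,0,0,0],[0,0,-50,0,0,0,0],[0,0,-50,0,0,0,0],[0,0,-10,0,0,0,0],[30,15,0,0,0,0,91],[40,15,0,0,0,0,91]]]'
python3 -c "
from h import *
snap('top','t4.png')
im=np.load('last_top.npz')['im'];cv2.imwrite('pics/t4c.png',cv2.resize(im[125:255,260:365,::-1],None,fx=4.6,fy=4.6,interpolation=cv2.INTER_NEAREST))
rack();rep(*samp(-250,0),.05)"
```

```text
time: 6.7
position: [0.3776, -0.1429, 0.1647]
tool_rot: [0.156, -3.137, -0.001]
ft_force: [-0.0, 0.0, 0.4]
grip_width: 0.018
gripper_force: 0.0
[329.  149.4] 23 [ 0.7252 -0.3613]
[308.4 151.1] 17 [ 0.7205 -0.291 ]
[322.3 150.1] 16 [ 0.7233 -0.3386]
[301.3 151.9] 15 [ 0.7181 -0.2665]
[287.2 153.5] 13 [ 0.7137 -0.2181]
[322.8 157.7] 18 [ 0.6964 -0.3392]
[337.  156.5] 12 [ 0.6997 -0.3875]
[308.9 159.2] 12 [ 0.6923 -0.2916]
[316.  158.5] 12 [ 0.6942 -0.3158]
[294.9 160.4] 11 [ 0.6891 -0.2438]
[302.  159.5] 12 [ 0.6916 -0.268 ]
[337.9 219. ] 20 [ 0.4869 -0.38  ]
[330.7 219.8] 12 [ 0.4847 -0.3558]
[309.6 222.6] 13 [ 0.4764 -0.2855]
[316.6 221.6] 13 [ 0.4793 -0.3089]
[295.2 224.4] 12 [ 0.4713 -0.2376]
[332.  227.4] 17 [ 0.4594 -0.3591]
[346.5 225.7] 14 [ 0.4639 -0.4073]
[324.7 228.5] 14 [ 0.456  -0.3348]
[310.5 230.3] 14 [ 0.451  -0.2875]
[317.7 229.5] 14 [ 0.4531 -0.3115]
[303.5 231.3] 14 [ 0.4481 -0.2642]
t 6.75 pos [ 0.3713 -0.1409  0.1635] tool-shift mm [ -12.6 -189.3  112.8] tool y yaw 95.71 z [-0.007  0.003 -1.   ] F [-4.9  1.7 -1.5]
```

View pics/t4c.png

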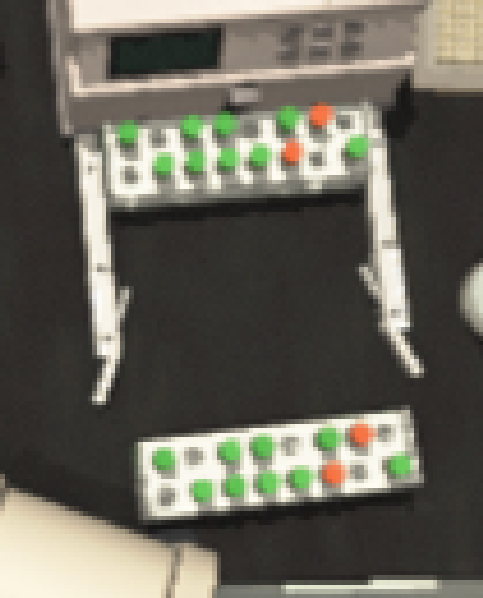

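The rack is now centred on the bay line to within 1 mm, with caps from about (163,460) to (400,465), and is yawed about 1.7° from it. Next I go behind it with the fingers open for a two-point push.

```bash
cat >> h.py <<'E'
O=np.array([.6499,-.3074]);YAW=4.6
E
python3 -m jog '[[[-3.8,-31,0,0,0,0,91],[-3.8,-32,0,0,0,0,91],[-3.8,-32,0,0,0,0,91],[-3.8,-32,0,0,0,0,91],[-3.8,-32,0,0,0,0,91],[-3.8,-30,0,0,0,0,91],[0,0,0,0,-5,1.1,91],[0,0,0,0,0,0,91],[0,0,0,0,0,0,91],[0,0,0,0,0,0,91]]]'
python3 -c "
from h import *
rep(*samp(-238,0),.015)"
```

```text
time: 8.0
position: [0.4205, -0.3295, 0.1655]
tool_rot: [-0.123, 3.053, 0.007]
ft_force: [0.2, -0.4, -0.3]
grip_width: 0.091
gripper_force: 0.0
t 8.0 pos [ 0.4205 -0.3295  0.1655] tool-shift mm [ 20.5   3.5 149.3] tool y yaw 94.62 z [ 0.086  0.008 -0.996] F [ 0.2 -0.4 -0.3]
```

```bash
python3 -m jog '[[[5,1.5,35,0,0,0,91],[5.5,1,40,0,0,0,91],[5,1,40,0,0,0,91],[3,0,22,0,0,0,91],[2,0,12,0,0,0,91],[0,0,0,0,0,0,91]]]'
python3 -c "
from h import *
rep(*samp(-168,0),.015)"
```

```text
time: 8.75
position: [0.4124, -0.3266, 0.015]
tool_rot: [-0.122, 3.053, 0.008]
ft_force: [0.3, 0.6, 0.6]
grip_width: 0.0909
gripper_force: 0.0
t 8.75 pos [ 0.4124 -0.3266  0.015 ] tool-shift mm [-70.1   0.1   6. ] tool y yaw 94.59 z [ 0.086  0.008 -0.996] F [0.3 0.6 0.6]
```

```bash
python3 -m jog '[[[-5,0,0.4,0,0,0,91],[-5,0,0.4,0,0,0,91],[-5,0,0.4,0,0,0,91],[-5,0,0.4,0,0,0,91],[-5,0,0.5,0,0,0,91],[-5,0,0.4,0,0,0,91],[-5,0,0.4,0,0,0,91],[-5,0,0.5,0,0,0,91],[-5,0,0.4,0,0,0,91],[-5,0,0.4,0,0,0,91],[-5,0,0.4,0,0,0,91],[-5,0,0.4,0,0,0,91],[-5,0,0.4,0,0,0,91],[-5,0,0.4,0,0,0,91]]]'
python3 -c "
from h import *
snap('top','t5.png')
im=np.load('last_top.npz')['im'];cv2.imwrite('pics/t5c.png',cv2.resize(im[125:255,260:365,::-1],None,fx=4.6,fy=4.6,interpolation=cv2.INTER_NEAREST))
rack();rep(*samp(-100,0),.015)"
```

```text
time: 10.5
position: [0.4818, -0.3209, 0.0155]
tool_rot: [-0.122, 3.054, 0.008]
ft_force: [-4.6, -0.8, 1.5]
grip_width: 0.0909
gripper_force: 2.2
[329.  149.4] 23 [ 0.7252 -0.3613]
[308.4 151.1] 17 [ 0.7205 -0.291 ]
[322.3 150.1] 16 [ 0.7233 -0.3386]
[301.3 152.1] 16 [ 0.7177 -0.2666]
[287.2 153.5] 13 [ 0.7137 -0.2181]
[322.8 157.7] 18 [ 0.6964 -0.3392]
[337.2 156.5] 13 [ 0.6998 -0.3881]
[308.9 159.2] 12 [ 0.6923 -0.2916]
[316.  158.5] 12 [ 0.6942 -0.3158]
[294.9 160.4] 11 [ 0.6891 -0.2438]
[302.  159.5] 12 [ 0.6916 -0.268 ]
[315.  206.5] 12 [ 0.5299 -0.3056]
[293.5 208.5] 12 [ 0.5245 -0.2336]
[307.6 207.4] 13 [ 0.5274 -0.2808]
[308.5 214.2] 10 [ 0.5045 -0.2829]
[301.5 214.5] 4 [ 0.5039 -0.2596]
t 10.55 pos [ 0.4827 -0.3211  0.0156] tool-shift mm [-67.4   0.3   6.5] tool y yaw 94.56 z [ 0.086  0.008 -0.996] F [-1.7  0.4  0.5]
```

View pics/t5c.png

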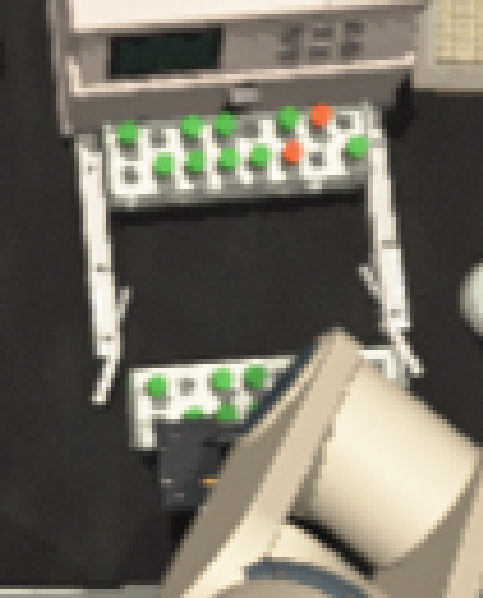

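The rack is in the flare and square, within 1 mm of the bay line (left cap at (157,385), left edge inside the left guide). I'll keep pushing.

```bash
python3 -m jog '[[[-5,0,0.4,0,0,0,91],[-5,0,0.4,0,0,0,91],[-5,0,0.5,0,0,0,91],[-5,0,0.5,0,0,0,91],[-5,0,0.5,0,0,0,91],[-5,0,0.5,0,0,0,91],[-5,0,0.5,0,0,0,91],[-5,0,0.5,0,0,0,91],[-5,0,0.5,0,0,0,91],[-5,0,0.5,0,0,0,91]]]'
python3 -m jog '[[[-5,0,0.5,0,0,0,91],[-5,0,0.5,0,0,0,91],[-5,0,0.5,0,0,0,91],[-5,0,0.5,0,0,0,91],[-5,0,0.5,0,0,0,91],[-5,0,0.5,0,0,0,91],[-5,0,0.5,0,0,0,91],[-5,0,0.5,0,0,0,91],[-5,0,0.4,0,0,0,91],[-5,0,0.4,0,0,0,91]]]'
python3 -c "
from h import *
snap('top','t6.png')
im=np.load('last_top.npz')['im'];cv2.imwrite('pics/t6c.png',cv2.resize(im[125:255,260:365,::-1],None,fx=4.6,fy=4.6,interpolation=cv2.INTER_NEAREST))
rack();rep(*samp(-38,0),.015)"
```

```text
time: 11.8
position: [0.5315, -0.3172, 0.0154]
tool_rot: [-0.122, 3.054, 0.008]
ft_force: [-9.4, -0.4, 8.7]
grip_width: 0.091
gripper_force: 5.1
time: 13.05
position: [0.5822, -0.3133, 0.015]
tool_rot: [-0.122, 3.053, 0.007]
ft_force: [-7.3, 0.7, 5.7]
grip_width: 0.0912
gripper_force: 3.8
[329.  149.4] 23 [ 0.7252 -0.3613]
[308.4 151.1] 17 [ 0.7205 -0.291 ]
[322.2 149.9] 17 [ 0.7237 -0.3383]
[287.2 153.3] 14 [ 0.7143 -0.2183]
[301.3 151.9] 15 [ 0.7181 -0.2665]
[322.8 157.6] 17 [ 0.6969 -0.3391]
[337.  156.5] 12 [ 0.6997 -0.3875]
[308.9 159.2] 12 [ 0.6923 -0.2916]
[316.  158.5] 12 [ 0.6942 -0.3158]
[294.9 160.4] 11 [ 0.6891 -0.2438]
[302.  159.5] 12 [ 0.6916 -0.268 ]
[290.2 179. ] 13 [ 0.6249 -0.2256]
[304.4 177.6] 13 [ 0.6287 -0.2738]
[304.8 184.2] 6 [ 0.6063 -0.2745]
t 13.1 pos [ 0.583  -0.3133  0.0151] tool-shift mm [-29.1   0.6   2.7] tool y yaw 94.56 z [ 0.087  0.008 -0.996] F [-4.7  0.9  2.5]
```

View pics/t6c.png

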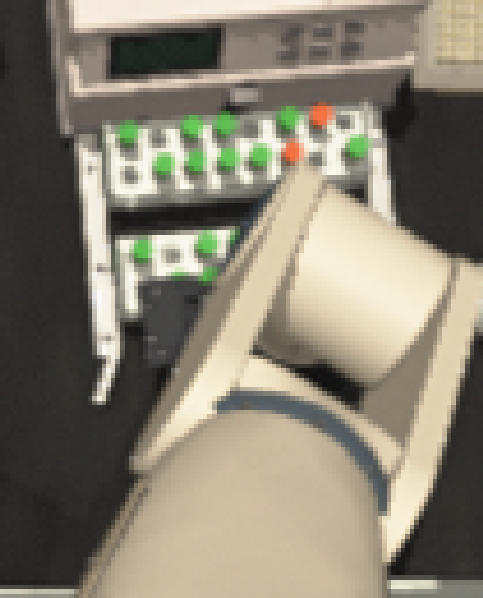

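The left side is aligned, with a gap of about 33 mm left to close. I'll push 28 mm, then creep.

```bash
python3 -m jog '[[[-4,0,0.4,0,0,0,91],[-4,0,0.4,0,0,0,91],[-4,0,0.3,0,0,0,91],[-4,0,0.4,0,0,0,91],[-4,0,0.3,0,0,0,91],[-4,0,0.4,0,0,0,91],[-2,0,0.2,0,0,0,91],[-2,0,0.2,0,0,0,91],[0,0,0,0,0,0,91]]]'
python3 -m jog '[[[-1,0,0.1,0,0,0,91],[-1,0,0.1,0,0,0,91],[0,0,0,0,0,0,91]]]'
python3 -m jog '[[[-1,0,0.1,0,0,0,91],[-0.5,0,0,0,0,0,91],[0,0,0,0,0,0,91]]]'
python3 -c "
from h import *
snap('top','t7.png');rack();rep(*samp(-35,0),.015)"
```

```text
time: 14.22
position: [0.6106, -0.3112, 0.0149]
tool_rot: [-0.122, 3.052, 0.007]
ft_force: [-6.0, -0.6, 4.1]
grip_width: 0.0907
gripper_force: 2.6
time: 14.6
position: [0.6125, -0.311, 0.0149]
tool_rot: [-0.122, 3.052, 0.007]
ft_force: [-6.2, -1.2, 4.7]
grip_width: 0.0908
gripper_force: 2.9
time: 14.98
position: [0.6138, -0.3109, 0.0149]
tool_rot: [-0.122, 3.053, 0.007]
ft_force: [-6.7, -0.8, 5.5]
grip_width: 0.0913
gripper_force: 3.4
[329.2 149.2] 20 [ 0.726  -0.3622]
[308.4 151.1] 17 [ 0.7205 -0.291 ]
[301.3 151.9] 15 [ 0.7181 -0.2665]
[287.2 153.5] 13 [ 0.7137 -0.2181]
[337.3 155.9] 9 [ 0.7018 -0.3888]
[308.9 159.2] 12 [ 0.6923 -0.2916]
[294.9 160.4] 11 [ 0.6891 -0.2438]
[302.  159.5] 12 [ 0.6916 -0.268 ]
[303.4 168.6] 13 [ 0.6599 -0.2716]
[289.1 169.8] 12 [ 0.6566 -0.2229]
t 15.025 pos [ 0.6138 -0.3108  0.0149] tool-shift mm [-1.3  0.5  0. ] tool y yaw 94.57 z [ 0.086  0.008 -0.996] F [-7.   0.2  5. ]
```

```bash
python3 -m jog '[[[-0.7,0,0.1,0,0,0,91],[0,0,0,0,0,0,91]]]'
python3 -m jog '[[[-0.7,0,0,0,0,0,91],[0,0,0,0,0,0,91]]]'
python3 -m jog '[[[-0.6,0,0.1,0,0,0,91],[0,0,0,0,0,0,91]]]'
python3 -c "
from h import *
snap('side','s8.png');im=np.load('last_side.npz')['im']
cv2.imwrite('pics/s8c.png',cv2.resize(im[140:210,220:320,::-1],(800,560),interpolation=cv2.INTER_CUBIC))"
```

```text
time: 15.28
position: [0.6142, -0.3108, 0.0149]
tool_rot: [-0.122, 3.053, 0.007]
ft_force: [-8.7, -1.7, 6.8]
grip_width: 0.091
gripper_force: 4.1
time: 15.52
position: [0.6149, -0.3108, 0.0149]
tool_rot: [-0.121, 3.053, 0.007]
ft_force: [-7.6, -0.9, 5.6]
grip_width: 0.0909
gripper_force: 3.9
time: 15.78
position: [0.615, -0.3107, 0.0149]
tool_rot: [-0.122, 3.054, 0.007]
ft_force: [-10.0, -0.8, 8.4]
grip_width: 0.0909
gripper_force: 5.1
```

View pics/s8c.png

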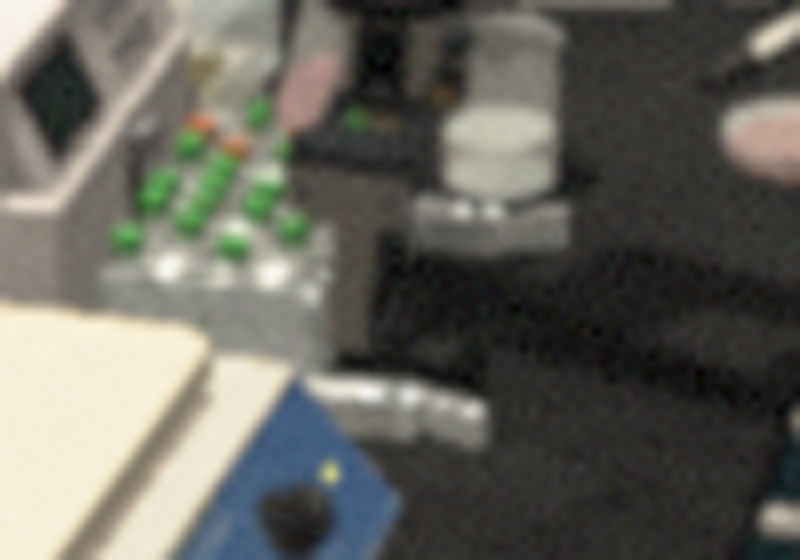

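The racks stand side by side, upright, with the finger behind. The force is rising as they meet, so I'll push slightly more and watch it.

```bash
python3 -m jog '[[[-0.7,0,0.1,0,0,0,91],[0,0,0,0,0,0,91]]]'
python3 -m jog '[[[-0.7,0,0,0,0,0,91],[0,0,0,0,0,0,91]]]'
python3 -m jog '[[[10,0,-0.9,0,0,0,91],[25,0,-2.2,0,0,0,91],[40,0,-3.5,0,0,0,91],[45,0,-4,0,0,0,91],[45,0,-4,0,0,0,91],[0,0,-50,0,0,0,91],[0,0,-60,0,0,0,91],[0,60,-40,0,0,0,91],[0,60,-10,0,0,0,91],[0,60,0,0,0,0,91],[0,60,0,0,0,0,91],[0,20,0,0,0,0,91],[0,0,0,0,0,0,91]]]'
python3 -c "
from h import *
snap('top','t9.png')
im=np.load('last_top.npz')['im'];cv2.imwrite('pics/t9c.png',cv2.resize(im[140:220,270:365,::-1],None,fx=7,fy=7,interpolation=cv2.INTER_NEAREST))
rack();rep(*samp(-35,0),.015)"
```

```text
time: 16.08
position: [0.6151, -0.3107, 0.0148]
tool_rot: [-0.122, 3.055, 0.008]
ft_force: [-12.9, -2.1, 11.4]
grip_width: 0.0908
gripper_force: 6.5
time: 16.32
position: [0.6152, -0.3107, 0.0148]
tool_rot: [-0.122, 3.056, 0.008]
ft_force: [-15.7, -2.9, 13.0]
grip_width: 0.0912
gripper_force: 7.7
time: 17.95
position: [0.4195, -0.0725, 0.1696]
tool_rot: [-0.126, 3.05, 0.007]
ft_force: [0.7, 0.2, 0.1]
grip_width: 0.0909
gripper_force: 0.0
[329.  149.1] 22 [ 0.726  -0.3615]
[308.3 151.1] 16 [ 0.7207 -0.2906]
[322.1 149.9] 16 [ 0.7237 -0.3379]
[301.2 151.9] 17 [ 0.7181 -0.2664]
[287.2 153.5] 13 [ 0.7137 -0.2181]
[322.7 157.4] 17 [ 0.6977 -0.3388]
[336.8 156.4] 12 [ 0.7    -0.3867]
[309. 159.] 13 [ 0.6929 -0.2919]
[315.9 158.4] 11 [ 0.6946 -0.3155]
[294.9 160.4] 11 [ 0.6891 -0.2438]
[302.  159.5] 12 [ 0.6916 -0.268 ]
[324.1 166. ] 14 [ 0.6675 -0.3423]
[331.4 165.4] 15 [ 0.6691 -0.367 ]
[303.2 168.2] 13 [ 0.6615 -0.2711]
[310.1 167.6] 11 [ 0.6628 -0.2944]
[289.1 169.6] 11 [ 0.6573 -0.223 ]
[325.2 173.4] 18 [ 0.6419 -0.3446]
[339.4 172.3] 14 [ 0.6448 -0.3928]
[311.2 174.8] 13 [ 0.6378 -0.2973]
[317.9 174.4] 11 [ 0.639 -0.32 ]
[296.9 176.4] 11 [ 0.6335 -0.2487]
[304.1 175.6] 11 [ 0.6356 -0.2731]
t 18.0 pos [ 0.4197 -0.0734  0.1695] tool-shift mm [-161.  -252.   169.4] tool y yaw 94.67 z [ 0.089  0.008 -0.996] F [0.4 0.8 0.9]
```

View pics/t9c.png

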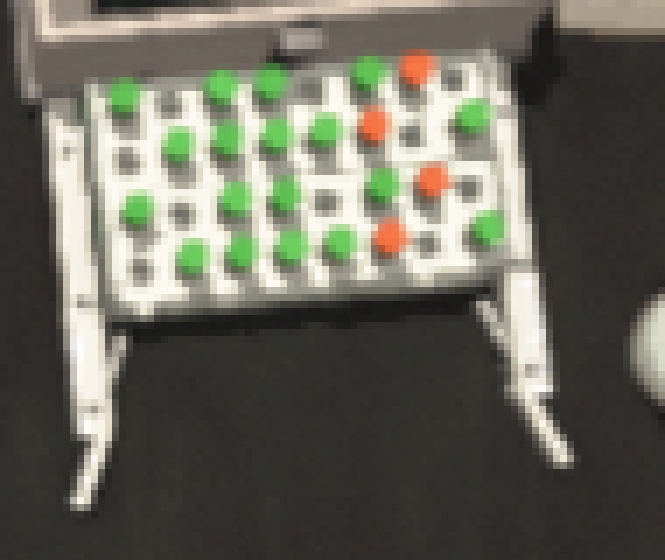

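Both catches are out behind the rack: left tip at (125,337) and right at (483,305), the same places as when they were free. The rack is square against the other one.

```bash
python3 -c "
from h import *
print(r.hand_in())"
```

```text
the job is handed in; nothing more can be done
None
```

The rack is pushed home squarely against the rack already in the bay, both spring catches show as sprung out behind it in the last top picture, and the job was handed in at about 18 s of the 64 s allowed.

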